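# Put the last test slab in the curing box and close its stayed lid

### The job

Put the brick-red test slab away in the curing box: lay it level and square on the pile of slabs inside without dropping it. Then break the lid's folding stay at its knee and gently lower the lid until it is fully shut. Leave everything else on the bench where it is.

Things in the scene. Friction and masses are not known exactly. Their poses are not given: they have to be found in the camera images.
- box: The curing box, fixed to the bench: open plywood box 210 mm deep (its x) by 300 mm long (its y) by 105 mm high, walls and floor 10 mm thick, origin at the centre of its underside. Its lid is hinged along the top edge of its back (+x) side and stands open at the start; its front is its -x side. The folding lid stay runs along the inside of the -y end.
- pile_foot (a point): Point on the inner floor of the box (10 mm above the bench) straight below the centre of the pile of slabs that lies in the box, 30 mm from the box's middle towards its +y end. The pile is made of slabs like the red one, long sides along the box's x. How high it is differs from day to day: its top lies somewhere 30 to 65 mm above the bench.
- slab_red: The slab to put away: loose brick-red cast slab 130 mm (its x) by 60 mm (its y) by 20 mm, about 0.35 kg, lying flat on the bench; origin at the centre of its underside.
- lid (a joint): Angle of the lid in rad: 0 = wide open as held by the stay (leaning 0.13 rad back beyond upright), 1.70 = fully shut, flat on the box's rim. Its hinges are stiff: once the stay is broken the lid stays where it is left and needs a light push of up to about 10 N near its front edge. With the stay unbroken it cannot be closed.
- lid_hinge (a point): Middle of the lid's hinge line, 105 mm above the bench at the back top edge of the box; the lid turns about the box's y axis through this point.
- lid_edge (a point): Middle of the lid's free (front) edge, on its outer face. The lid is plywood 12 mm thick, 306 mm long and 215 mm from hinge line to free edge; its inner face passes through the hinge line.
- stay_knee (a joint): Bend of the stay's knee in rad: 0 = locked, 0.10 rad past straight the wrong way; 0.10 = straight; grows as the stay folds, about 2.9 with the lid shut. The knee folds only towards the hinge line: down and back, at first along +0.78 x, -0.63 z of the box's frame. It needs a firm push, a few N rising to some 20 N, as it draws the lid forward (knee 0.65 at lid 0.10).
- knee (a point): Knee pivot of the stay: dark rivet 20 mm in diameter, 16 mm long (along the box's y), at the start about 150 mm above the bench and 16 mm inside the inner face of the box's -y end wall. It joins two flat steel links, each 100 mm between pivots and 14 mm wide: the lower one pivoted on that end wall 71 mm above the bench, the upper one under the lid 120 mm from the hinge line.
- slab_grey: Bystander: loose grey slab of the same size, origin at the centre of its underside.
- slab_white: Bystander: loose off-white slab of the same size, origin at the centre of its underside.
- trowel: Bystander: loose plasterer's trowel, steel blade 240 x 110 mm with a black handle above it, 61 mm high.
- mallet: Bystander: loose mallet with a dark head and a wooden handle.
- pigment_a: Bystander: loose yellow pigment jar, 72 mm in diameter, 110 mm high.
Not all that is in view belongs to the job. What is meant by the slab_red is not blue, and is the larger of those in its own colour.

How it is judged:
By the outcome, as a careful person would: the job done as asked, in the order asked, and still so for the second after the job is handed in, with the robot touching nothing.
It also fails if it takes over 72 s, if anything falls off the work surface, if the arm or the gripper's body presses on something with over 40 N, if the wrist force passes 120 N, or if a joint passes its speed limit or range.

### The arm

A 7-joint arm with a two-finger parallel gripper is mounted at the origin on the work surface. World frame = base frame: x ahead of the robot, y to its left, z up, the work surface at z = 0. Lengths are in mm, angles in rad, forces in N, time in s.
With the tool pointing down it reaches from about 425 to 875 mm from the base axis. Payload 8.4 kg.
Tool frame: the origin (TCP) lies at the very end of the fingers, on their centre line; the grasp point (between the pads) lies 19 mm behind it; y points along the fingers, x is the direction in which the jaws open and shut, and the axes are right-handed (so a half turn about y gives the same grasp; the last joint's range is limited). The gripper opens to 87 mm and grips with 3 to 60 N. Pads are 19 mm wide; open, the fingers measure 117 mm over their backs; the gripper's body (75 mm by 190 mm) begins 51 mm behind the grasp point.
Start: joints at [-1.257, 0.333, 0.04, 1.465, -0.013, 1.343, -0.059], TCP at [260.762, 595.371, 222.546] pointing down, gripper open.
Joint ranges: [-2.58, 2.58], [-0.38, 2.09], [-1.3, 1.39], [0.25, 2.4], [-1.5, 4.64], [0.08, 2.09], [-2.65, 2.65]. Speed limits (rad/s): [2.22, 2.22, 2.79, 2.79, 3.14, 3.14, 3.14].

### API

Orientations are given as a rotation vector (axis times angle).
In Python, from plant import sense, eyes, order gives the robot as it stands.
- The arm moves only by the shell command python3 -m pendant 'ROWS' [FORCE]. ROWS is a JSON object of lists of equal length, an entry for each row: "hand": the closure, from -1 (fully open) to 1 (shut); "xyz": the shift along the tool's x, y, z in mm, a list of three; "turn": the turn about the tool's y in rad. In form: {"hand": [hand, ...], "xyz": [[x, y, z], ...], "turn": [turn, ...]}. A call has exactly 10 rows; each row shifts and turns the commanded pose from where the row before left it, along the tool's axes as they then stand; what a row does not reach is not made up. A row lasts 1/10 s, in which the tool goes at most 50 mm and 8.59 degrees, less where a joint would pass 70% of its speed; a pose out of reach is approached as far as the arm can. A call with a gripper value outside its range is refused whole. The fingers move at their own pace and stop on an object; FORCE is the grip in N (left out, the last holds). Time passes only in rows, so rows that do not move let the fingers close, or fill a call up. It gives the time, the measured TCP pose, the force and the opening at its end, in the units of the state.
- sense(): the state, without advancing time (a new reading comes with each control period).
- eyes.read_camera(name): name is "scene" or "top"; returns (picture, depth): 420x560x3 uint8, blue, green, red; 420x560 float32, mm along the optical axis (not along the pixel's ray), 0 where there is no reading.
- eyes.camera_info(name): a dict with "mtx" (3x3 intrinsics, pixels), "D" ([k1, k2, p1, p2, k3] as OpenCV has them; the pictures are not rectified), "rvec" (rotation vector, rad) and "tvec" (3), from world to camera coordinates, as OpenCV has them. Camera axes: x right, y down, z forward; pixel columns grow to the right and rows downward; lengths in mm; the calibration is good to about 2 mm. A picture is of the moment at which its call begins. camera_info takes no time and is no camera call.
- order.close_job(): hands the job in, once; it reports no verdict.
The state is a dict: "time_s": time; "joint_positions": joint angles; "dq": joint speeds; "tau": joint torques, N m; "eef_pos": TCP position; "orientation": TCP orientation; "force": force on the tool from outside, world axes, zero at the start; "ft_torque": the same for the moment, N m; "width": opening from 0.0 (shut) to 1.0 (fully open).
Only numpy, scipy, OpenCV 4.12 (cv2) and the standard library are available. Lean on these libraries where they do the work, as an engineer would, in place of code of your own. Each camera call takes 0.05 s, during which the arm holds its last target.

## Working session

There is one attempt and no reset: what is moved stays moved. The work goes in short steps, Python scripts to look and compute and a shell command to move; the robot and the scene stay as the last step left them, time stands still between calls to the robot, and variables do not carry over. Pictures are saved under pics/ and viewed, and the job is handed in when it is done.

```bash
ls; mkdir -p pics; cat > h.py <<'E'
import numpy as np, cv2
from plant import sense, eyes, order
from scipy.spatial.transform import Rotation as R
def cam(n):
    c=eyes.camera_info(n); K=np.array(c["mtx"],float);D=np.array(c["D"],float)
    Rm=R.from_rotvec(np.array(c["rvec"],float).ravel()).as_matrix(); t=np.array(c["tvec"],float).ravel()
    return K,D,Rm,t
def onplane(n,uv,z):
    K,D,Rm,t=cam(n)
    p=cv2.undistortPoints(np.array(uv,float).reshape(-1,1,2),K,D).reshape(-1,2)
    d=np.c_[p,np.ones(len(p))]@Rm; o=-Rm.T@t
    return o+d*((z-o[2])/d[:,2])[:,None]
def cloud(n,depth):
    K,D,Rm,t=cam(n)
    v,u=np.mgrid[0:420,0:560]
    p=cv2.undistortPoints(np.stack([u,v],-1).reshape(-1,1,2).astype(float),K,D).reshape(-1,2)
    c=np.c_[p,np.ones(len(p))]*depth.reshape(-1,1)
    return ((c-t)@Rm).reshape(420,560,3)
def proj(n,P):
    K,D,Rm,t=cam(n)
    return cv2.projectPoints(np.array(P,float).reshape(-1,1,3),cv2.Rodrigues(Rm)[0],t,K,D)[0].reshape(-1,2)
def tool():
    s=sense(); return np.array(s["eef_pos"]),R.from_rotvec(s["orientation"])
E
python3 - <<'E'
from h import *
for n in ("scene","top"):
    im,d=eyes.read_camera(n); cv2.imwrite(f"pics/{n}0.png",im); np.save(f"{n}0.npy",d)
    K,D,Rm,t=cam(n); print(n,K[0,0],-Rm.T@t,Rm[2])
s=sense();print(s); print(R.from_rotvec(s["orientation"]).as_matrix().round(3))
E
```

```text
pics
scene 511.71538487784215 [1422.83252268 -203.88198687  996.87277039] [-0.7542072   0.16590733 -0.63533161]
top 422.25907910360144 [ 220.38934112   15.52030152 1457.58763028] [ 0.2035546   0.00190907 -0.97906174]
{'time_s': 0.1, 'joint_positions': array([-1.25719163,  0.33383996,  0.03987306,  1.46617051, -0.01339346,
        1.34331105, -0.05846139]), 'dq': array([-5.39514186e-04, -1.36711493e-03,  6.77035223e-04, -2.38377219e-03,
       -6.96706476e-04, -9.07006056e-06,  8.03923317e-04]), 'tau': array([ 4.51161395e-03, -6.57810473e+01,  1.34056527e+00, -4.04704535e+01,
       -5.94363059e-02,  4.09968838e-02,  1.26849068e-04]), 'eef_pos': array([260.6226433 , 595.00009591, 221.75443158]), 'orientation': array([-1.3775682 , -0.89915385,  0.90106974]), 'force': array([ 0.57156831,  0.21279027, -0.30939967]), 'ft_torque': array([-0.01660344,  0.02806534, -0.05351944]), 'width': 0.9983435134390014}
[[ 0.401 -0.    -0.916]
 [ 0.916 -0.001  0.401]
 [-0.001 -1.    -0.   ]]
```

View pics/scene0.png

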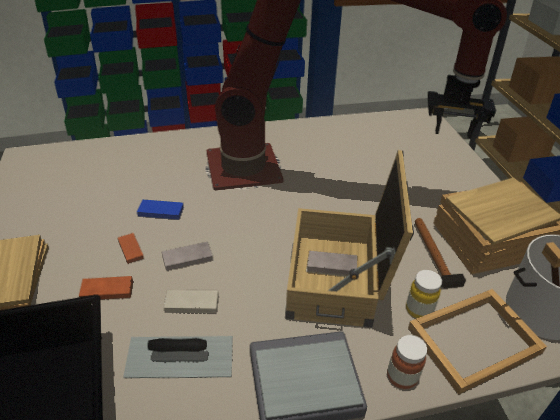

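View pics/top0.png

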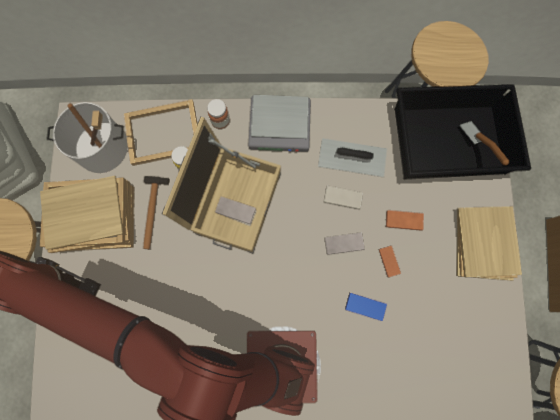

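```bash
python3 - <<'E'
from h import *
im=cv2.imread("pics/top0.png"); d=np.load("top0.npy"); P=cloud("top",d)
hsv=cv2.cvtColor(im,cv2.COLOR_BGR2HSV)
m=(((hsv[...,0]<12)|(hsv[...,0]>174))&(hsv[...,1]>120)&(hsv[...,2]>110)).astype(np.uint8)
m[:, :330]=0; m[:190]=0
n,l,st,c=cv2.connectedComponentsWithStats(m)
for i in range(1,n):
    if st[i,4]<80: continue
    cs,_=cv2.findContours((l==i).astype(np.uint8),cv2.RETR_EXTERNAL,cv2.CHAIN_APPROX_NONE)
    uv=cs[0].reshape(-1,2)
    z=np.median(P[l==i][:,2])
    w=onplane("top",uv,20)[:,:2].astype(np.float32)
    print(c[i],st[i,4],z,cv2.minAreaRect(w),cv2.boxPoints(cv2.minAreaRect(w)).round(0).tolist())
# box cloud slices
Z=P[...,2]
reg=np.zeros_like(Z,bool); reg[110:260,150:300]=1
for lo,hi in((98,112),):
    s=reg&(Z>lo)&(Z<hi); q=P[s]; print(len(q), q.mean(0)); 
np.savetxt("rim.txt",P[s])
vis=im.copy(); vis[s]=(0,0,255); cv2.imwrite("pics/rim.png",cv2.resize(vis[90:270,140:320],None,fx=3.3,fy=3.3,interpolation=cv2.INTER_NEAREST))
cv2.imwrite("pics/crop_red.png",cv2.resize(im[180:330,320:480],None,fx=4,fy=4,interpolation=cv2.INTER_CUBIC)[:600])
E
```

```text
[404.31949458 219.85559567] 554 20.613529282755785 ((484.2956237792969, -433.3797607421875), (125.62212371826172, 57.66496658325195), 84.03498840332031) [[449.0, -493.0], [506.0, -499.0], [519.0, -374.0], [462.0, -368.0]]
[389.33149171 261.29281768] 362 15.758910156390833 ((341.8206787109375, -371.53802490234375), (96.77472686767578, 44.136268615722656), 15.832995414733887) [[289.0, -364.0], [301.0, -406.0], [394.0, -380.0], [382.0, -337.0]]
1203 [581.64515901 179.66843102 106.04621799]
```

View pics/rim.png

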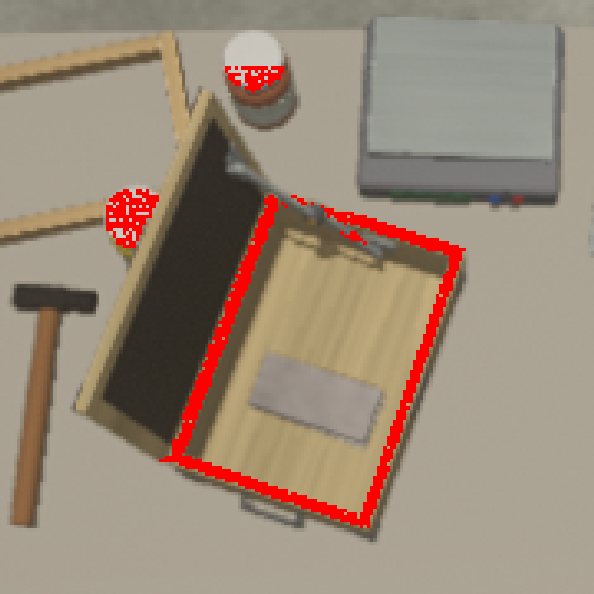

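View pics/crop_red.png

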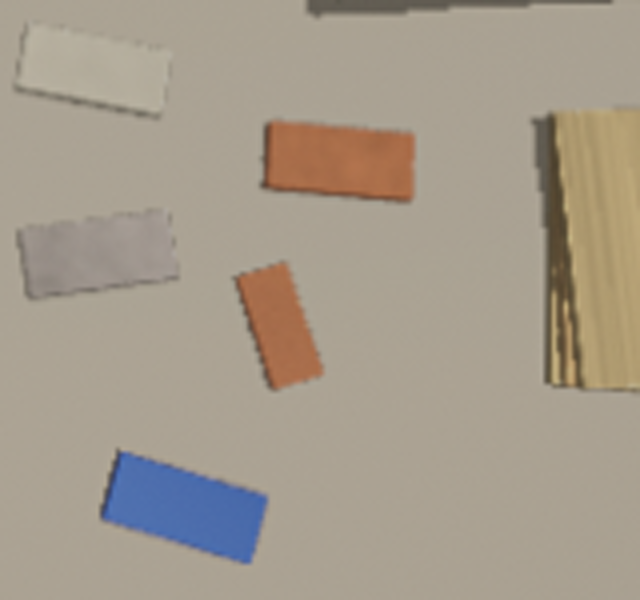

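```bash
python3 - <<'E'
from h import *
im=cv2.imread("pics/top0.png"); P=cloud("top",np.load("top0.npy")); Z=P[...,2]
s=np.zeros_like(Z,bool); s[110:260,150:300]=1
s&=(Z>98)&(Z<112)
n,l,st,c=cv2.connectedComponentsWithStats(s.astype(np.uint8))
i=1+np.argmax(st[1:,4]); print(st[i])
cs,_=cv2.findContours((l==i).astype(np.uint8),cv2.RETR_EXTERNAL,cv2.CHAIN_APPROX_NONE)
uv=cs[0].reshape(-1,2); w=onplane("top",uv,105)[:,:2].astype(np.float32)
r=cv2.minAreaRect(w); print("rim",r,cv2.boxPoints(r).round(1).tolist())
# front/long line fits: front wall & +y end wall from mask points
q=onplane("top",np.argwhere(l==i)[:,::-1],105)[:,:2]
# rotate into nominal frame
a=np.deg2rad(r[2]);
print("front/back/ends")
ctr=np.array(r[0])
for ang in np.arange(0,1): pass
hsv=cv2.cvtColor(im,cv2.COLOR_BGR2HSV)
g=np.zeros_like(s); g[190:235,205:265]=1
g&=(hsv[...,1]<50)&(hsv[...,2]>90)
n,l2,st2,c2=cv2.connectedComponentsWithStats(g.astype(np.uint8)); j=1+np.argmax(st2[1:,4]); print("pile",st2[j],c2[j])
e=cv2.erode((l2==j).astype(np.uint8),np.ones((5,5)))>0
z=np.median(Z[e]); print("pile top z",z, np.percentile(Z[e],[10,90]), e.sum())
cs,_=cv2.findContours((l2==j).astype(np.uint8),cv2.RETR_EXTERNAL,cv2.CHAIN_APPROX_NONE)
print(cv2.minAreaRect(onplane("top",cs[0].reshape(-1,2),z)[:,:2].astype(np.float32)))
# bench height check
print("bench z top",np.median(Z[240:260,290:320]), "box floor", np.median(Z[180:190,235:250]))
# scene cam
im2=cv2.imread("pics/scene0.png"); P2=cloud("scene",np.load("scene0.npy"))
print("scene pile",np.median(P2[258:268,318:345].reshape(-1,3),0))
cv2.imwrite("pics/boxscene.png",cv2.resize(im2[140:340,270:450],None,fx=3,fy=3,interpolation=cv2.INTER_CUBIC))
E
```

```text
[188 149  93 101 954]
rim ((551.619140625, 150.2825927734375), (216.6083984375, 302.5513916015625), 71.22213745117188) [[373.5, 96.4000015258789], [660.0, -1.0], [729.7000122070312, 204.10000610351562], [443.29998779296875, 301.5]]
front/back/ends
pile [216 197  40  28 658] [235.62613982 210.33282675]
pile top z 37.46340813266801 [33.73241108 41.0071225 ] 404
((519.8912353515625, 154.2682342529297), (131.7023468017578, 62.58274459838867), 68.71614074707031)
bench z top 0.9086017767288816 box floor 11.088097177511635
scene pile [530.92674115 149.38845088  34.27725766]
```

View pics/boxscene.png

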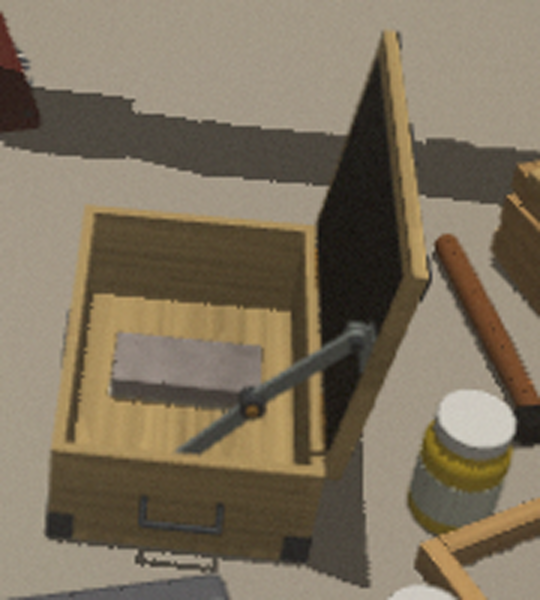

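```bash
cat >> h.py <<'E'
def wrap(a): return (a+np.pi)%(2*np.pi)-np.pi
def togo(p,psi):
    """tool-frame shift (before any turn) to world p, and turn to bring tool x to psi(deg)"""
    t,r=tool(); M=r.as_matrix(); d=M.T@(np.array(p,float)-t)
    cur=np.arctan2(M[1,0],M[0,0]); tu=-wrap(np.deg2rad(psi)-cur)
    print("tcp",t.round(1),"psi",np.rad2deg(cur).round(2),"shift",d.round(1),"turn",tu.round(3),"tilt",M[:,1].round(4))
E
python3 - <<'E'
from h import *
P=cloud("top",np.load("top0.npy")); Z=P[...,2]
for nm,sl in (("top",(slice(110,260),slice(150,300))),("scene",(slice(190,330),slice(280,400)))):
    P=cloud(nm,np.load(nm+"0.npy")); Z=P[...,2]
    s=np.zeros_like(Z,bool); s[sl]=1
    s&=(Z>99)&(Z<111)
    q=onplane(nm,np.argwhere(s)[:,::-1],105)[:,:2]
    C=np.array([550.6,147.1]);yaw=np.deg2rad(71.2)
    for it in range(4):
        ex=np.array([np.cos(yaw),np.sin(yaw)]);ey=np.array([-ex[1],ex[0]])
        b=np.c_[(q-C)@ex,(q-C)@ey]
        F=b[(abs(b[:,0]+100)<9)&(abs(b[:,1])<130)]; B=b[(abs(b[:,0]-100)<8)&(abs(b[:,1])<130)]
        E1=b[(abs(b[:,1]-145)<9)&(abs(b[:,0])<90)];E2=b[(abs(b[:,1]+145)<9)&(abs(b[:,0])<90)]
        f=np.polyfit(F[:,1],F[:,0],1); e=np.polyfit(E1[:,0],E1[:,1],1)
        e2=np.polyfit(E2[:,0],E2[:,1],1); bb=np.polyfit(B[:,1],B[:,0],1)
        dy=-f[0]; print(nm,len(F),len(B),len(E1),len(E2),"front",f,"back",bb,"+y",e,"-y",e2)
        yaw+=-f[0]*0.67+e[0]*0.33; C=C+ex*(f[1]+100)+ey*((e[1]-145)+(e2[1]+145 if len(E2)>30 else e[1]-145))/2
    print(nm,"C",C,"yaw",np.rad2deg(yaw))
E
```

```text
top 236 272 178 135 front [ 4.84608805e-04 -9.93995214e+01] back [3.44729132e-03 9.84636474e+01] +y [-8.72011907e-03  1.44369032e+02] -y [-2.36040366e-03 -1.45144919e+02]
top 236 261 178 135 front [-2.71253006e-03 -1.00000551e+02] back [1.78986026e-03 9.81245466e+01] +y [-6.47363502e-03  1.44745596e+02] -y [ 8.21081777e-04 -1.44758469e+02]
top 236 261 178 135 front [-3.03091976e-03 -1.00000075e+02] back [1.47173093e-03 9.81250335e+01] +y [-6.15594235e-03  1.44751742e+02] -y [ 1.13791052e-03 -1.44752121e+02]
top 236 261 178 135 front [-3.03166329e-03 -9.99999997e+01] back [1.47098800e-03 9.81251078e+01] +y [-6.15520044e-03  1.44751931e+02] -y [ 1.13865041e-03 -1.44751932e+02]
top C [551.1668225  147.54067463] yaw 70.99820552008819
scene 288 303 157 285 front [ 4.05005645e-04 -1.01844711e+02] back [1.46739902e-03 9.92238585e+01] +y [-1.23405586e-03  1.41105889e+02] -y [ 7.39387949e-03 -1.48356575e+02]
scene 289 308 205 348 front [-4.11487182e-04 -9.99993889e+01] back [1.31806239e-03 1.01090157e+02] +y [3.27750912e-03 1.43118868e+02] -y [ 1.1156654e-02 -1.4617587e+02]
scene 292 311 215 354 front [ 4.89252023e-04 -1.00005536e+02] back [3.46547334e-03 1.01053523e+02] +y [1.97804329e-03 1.44295509e+02] -y [ 1.16398138e-02 -1.44786171e+02]
scene 291 311 217 354 front [ 7.63509042e-04 -1.00002593e+02] back [3.78975226e-03 1.01058324e+02] +y [2.28412223e-03 1.44465502e+02] -y [ 1.13168152e-02 -1.44540371e+02]
scene C [555.14939017 143.59376587] yaw 71.271381770206
```

```bash
python3 - <<'E'
from h import *
im=cv2.imread("pics/scene0.png"); P=cloud("scene",np.load("scene0.npy"))
hsv=cv2.cvtColor(im,cv2.COLOR_BGR2HSV)
m=np.zeros((420,560),np.uint8); m[270:305,70:140]=1
m&=(((hsv[...,0]<14)|(hsv[...,0]>174))&(hsv[...,1]>120)).astype(np.uint8)
vs=np.median(hsv[282:290,90:120,2]); print("V",vs)
for lab,zz in(("scene",P),):
    mm=m&(hsv[...,2]>vs*0.85).astype(np.uint8)
    mm=cv2.morphologyEx(mm,cv2.MORPH_OPEN,np.ones((3,3)))
    cs,_=cv2.findContours(mm,cv2.RETR_EXTERNAL,cv2.CHAIN_APPROX_NONE); c=max(cs,key=cv2.contourArea)
    print(cv2.minAreaRect(onplane("scene",c.reshape(-1,2),20)[:,:2].astype(np.float32)),np.median(P[mm>0],0))
# pile in scene
g=np.zeros((420,560),np.uint8); g[245:276,300:365]=1
g&=((hsv[...,1]<60)&(hsv[...,2]>90)).astype(np.uint8)
k,l,st,c=cv2.connectedComponentsWithStats(g); j=1+np.argmax(st[1:,4])
v=np.median(hsv[255:262,320:345,2]); g=((l==j)).astype(np.uint8)
print(st[j],v); e=cv2.erode(g,np.ones((3,3)));print(np.percentile(P[e>0][:,2],[10,25,50,75,90]))
cs,_=cv2.findContours(g,cv2.RETR_EXTERNAL,cv2.CHAIN_APPROX_NONE); c=max(cs,key=cv2.contourArea)
for z in(34,36,38):print(z,cv2.minAreaRect(onplane("scene",c.reshape(-1,2),z)[:,:2].astype(np.float32)))
vis=im.copy(); vis[m>0]=vis[m>0]//2; 
vis[g>0]=(0,0,255); cv2.imwrite("pics/m.png",cv2.resize(vis[230:290,290:390],None,fx=6,fy=6,interpolation=cv2.INTER_NEAREST))
togo([484.3,-433.4,120],-6)
E
```

```text
V 156.0
((488.9743347167969, -437.0027770996094), (125.82878875732422, 57.25479507446289), 84.64555358886719) [ 488.21849149 -436.50841126   18.91564286]
[306 251  59  21 789] 138.0
[31.87582906 32.89047224 34.2890905  35.62050721 36.99187679]
34 ((524.9727172851562, 159.47886657714844), (154.9022674560547, 73.54164123535156), 80.36068725585938)
36 ((526.837646484375, 158.72412109375), (154.58053588867188, 73.38894653320312), 80.3607177734375)
38 ((528.7025756835938, 157.9693603515625), (154.25877380371094, 73.23616790771484), 80.3607177734375)
tcp [260.6 595.  221.8] psi 66.35 shift [-852.1  103.1 -617.4] turn 1.263 tilt [-5.0e-04 -1.4e-03 -1.0e+00]
```

View pics/m.png

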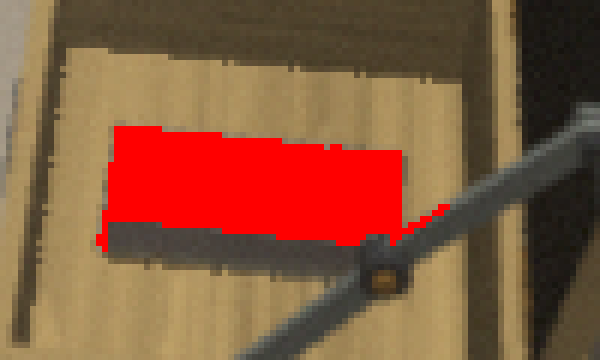

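```bash
python3 -m pendant '{"hand":[-1,-1,-1,-1,-1,-1,-1,-1,-1,-1],"xyz":[[0,-45,0],[0,-45,0],[0,-45,0],[-2,0,-45],[-2,0,-45],[-2,0,-45],[-2,0,-45],[-2,0,-45],[-2,0,-45],[-2,0,-45]],"turn":[0,0,0,0.07,0.07,0.07,0.07,0.07,0.07,0.07]}' 20; python3 -m pendant '{"hand":[-1,-1,-1,-1,-1,-1,-1,-1,-1,-1],"xyz":[[-2,0,-45],[-2,0,-45],[-2,0,-45],[-2,0,-45],[-2,0,-45],[-2,0,-45],[-2,0,-45],[-2,0,-45],[-2,0,-45],[-2,0,-45]],"turn":[0.07,0.07,0.07,0.07,0.07,0.07,0.07,0.07,0.07,0.07]}'; python3 -c "
from h import *
togo([486.6,-435.2,100],-5.7);print(sense()['joint_positions'].round(2))"
```

```text
time_s: 1.1
eef_pos: [507.1, 400.7, 356.9]
orientation: [-1.508, -0.52, 0.521]
force: [-0.5, 0.2, -1.2]
width: 0.999
time_s: 2.1
eef_pos: [640.0, -20.1, 357.0]
orientation: [-1.571, 0.028, -0.027]
force: [0.6, 0.8, -0.0]
width: 1.0
tcp [640.  -20.1 357. ] psi -2.0 shift [-138.6  257.2 -420.1] turn 0.065 tilt [-8.e-04 -2.e-04 -1.e+00]
[-0.45  0.31  0.57  1.28 -0.16  1.6   0.05]
```

```bash
python3 -m pendant '{"hand":[-1,-1,-1,-1,-1,-1,-1,-1,-1,-1],"xyz":[[-14,20,-42],[-14,20,-42],[-14,20,-42],[-14,20,-42],[-14,20,-42],[-14,20,-42],[-14,20,-42],[-14,20,-42],[-14,20,-42],[-12,20,-42]],"turn":[0,0,0,0,0,0,0,0,0,0.065]}'; python3 - <<'E'
from h import *
togo([486.6,-435.2,60],-5.7)
for n in("scene","top"):
    im,d=eyes.read_camera(n); uv=proj(n,[tool()[0]])[0]; print(n,uv,[proj(n,[[486.6,-435.2,20]])[0]])
    u,v=uv.astype(int); cv2.circle(im,(u,v),1,(0,255,0),-1)
    u=min(max(u,70),490)
    cv2.imwrite(f"pics/{n}1.png",cv2.resize(im[max(0,v-50):v+50,u-70:u+70],None,fx=5,fy=5,interpolation=cv2.INTER_CUBIC))
E
```

```text
time_s: 3.1
eef_pos: [487.6, -435.1, 156.6]
orientation: [-1.569, 0.076, -0.076]
force: [0.3, 0.9, 0.4]
width: 0.997
tcp [ 487.6 -435.1  156.6] psi -5.57 shift [-1.  96.6 -0.2] turn 0.002 tilt [-1.e-04  4.e-04 -1.e+00]
scene [ 91.84053361 245.82459321] [array([105.56873997, 284.53459858])]
top [418.80309942 212.63126184] [array([404.94645303, 219.19173687])]
```

View pics/scene1.png

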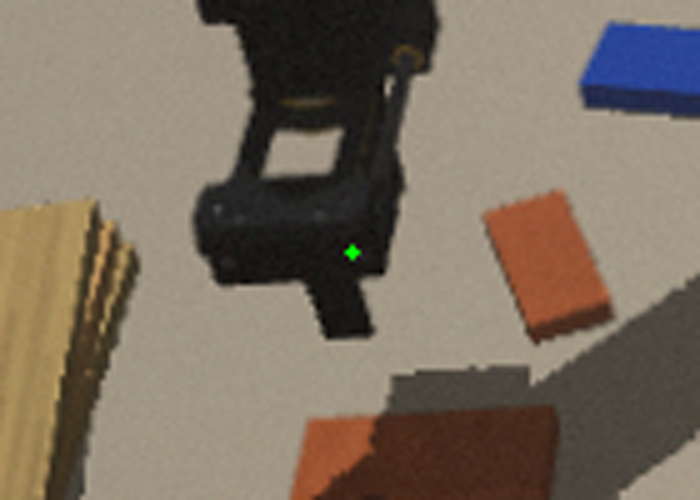

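View pics/top1.png

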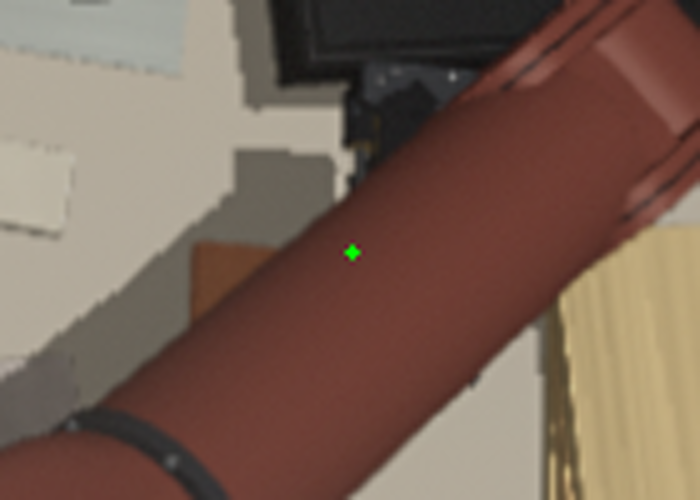

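```bash
python3 -m pendant '{"hand":[-1,-1,-1,-1,-1,-1,-1,-1,-1,-1],"xyz":[[-1,30,0],[0,30,0],[0,30,0],[0,25,0],[0,15,0],[0,10,0],[0,8,0],[0,4,0],[0,1,0],[0,0,0]],"turn":[0,0,0,0,0,0,0,0,0,0]}'; python3 -m pendant '{"hand":[1,1,1,1,1,1,1,1,1,1],"xyz":[[0,0,0],[0,0,0],[0,0,0],[0,0,0],[0,0,0],[0,0,0],[0,0,0],[0,0,0],[0,0,0],[0,0,0]],"turn":[0,0,0,0,0,0,0,0,0,0]}' 30; python3 -m pendant '{"hand":[1,1,1,1,1,1,1,1,1,1],"xyz":[[0,0,0],[0,0,0],[0,-10,0],[0,-30,0],[0,-40,0],[0,-45,0],[0,-45,0],[0,-45,0],[0,-45,0],[0,-45,0]],"turn":[0,0,0,0,0,0,0,0,0,0]}';
```

```text
time_s: 4.2
eef_pos: [488.0, -434.0, 5.2]
orientation: [-1.57, 0.076, -0.077]
force: [-0.3, 0.0, -0.4]
width: 1.004
time_s: 5.2
eef_pos: [487.6, -433.7, 4.7]
orientation: [-1.569, 0.076, -0.076]
force: [-1.7, 0.8, 4.3]
width: 0.691
time_s: 6.2
eef_pos: [487.2, -433.3, 311.5]
orientation: [-1.569, 0.076, -0.076]
force: [0.9, -0.9, -3.2]
width: 0.685
```

```bash
python3 - <<'E'
from h import *
C=np.array([553.1,145.5]);yaw=np.deg2rad(71.1);ex=np.array([np.cos(yaw),np.sin(yaw)]);ey=np.array([-ex[1],ex[0]])
print("pile foot",C+30*ey)
togo(list(C+30*ey)+[150],71.1-90)
im,d=eyes.read_camera("scene"); cv2.imwrite("pics/grasp.png",im)
print(sense()["joint_positions"].round(2))
E
```

```text
pile foot [524.71743924 155.21752255]
tcp [ 487.2 -433.3  311.5] psi -5.57 shift [-19.8 161.6 589.3] turn 0.233 tilt [-1.e-04  2.e-04 -1.e+00]
[ 0.11  0.37  0.76  1.33 -0.25  1.53  0.75]
```

View pics/grasp.png

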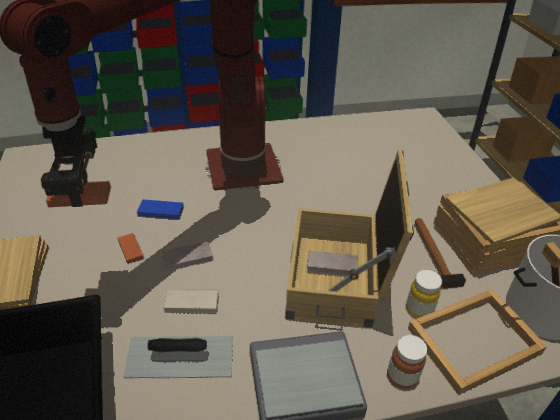

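```bash
python3 -m pendant '{"hand":[1,1,1,1,1,1,1,1,1,1],"xyz":[[0,0,20],[0,0,40],[0,0,45],[0,0,45],[0,0,45],[0,0,45],[0,0,45],[0,0,45],[0,0,45],[0,0,40]],"turn":[0.03,0.08,0.08,0.043,0,0,0,0,0,0]}'; python3 -c "
from h import *
togo([525.3,157,180],-18.9);print(sense()['joint_positions'].round(2))"
```

```text
time_s: 7.25
eef_pos: [602.7, -33.6, 309.3]
orientation: [-1.555, 0.258, -0.258]
force: [0.9, -0.3, -4.3]
width: 0.688
tcp [602.7 -33.6 309.3] psi -18.85 shift [-134.8  129.4  155.3] turn 0.001 tilt [-3.e-04  5.e-04 -1.e+00]
[-0.51  0.23  0.6   1.47 -0.13  1.48 -0.24]
```

```bash
python3 -m pendant '{"hand":[1,1,1,1,1,1,1,1,1,1],"xyz":[[-20,0,23],[-34,0,39],[-34,0,39],[-30,0,34],[-12,0,14],[-5,0,6],[0,20,0],[0,40,0],[0,40,0],[0,29,0]],"turn":[0,0,0,0,0,0,0,0,0,0]}'; python3 - <<'E'
from h import *
togo([525.3,157,100],-18.9)
for n in("scene","top"):
    im,d=eyes.read_camera(n); cv2.imwrite(f"pics/{n}2.png",cv2.resize(im[110:340,270:450] if n=="scene" else im[90:270,140:320],None,fx=2.6 if n=="scene" else 3.3,fy=2.6 if n=="scene" else 3.3))
E
```

```text
time_s: 8.25
eef_pos: [525.9, 148.9, 178.0]
orientation: [-1.557, 0.262, -0.26]
force: [0.9, 0.2, -3.8]
width: 0.685
tcp [525.9 148.9 178. ] psi -19.04 shift [-3.1 78.   7.6] turn -0.002 tilt [-0.0016 -0.0015 -1.    ]
```

View pics/scene2.png

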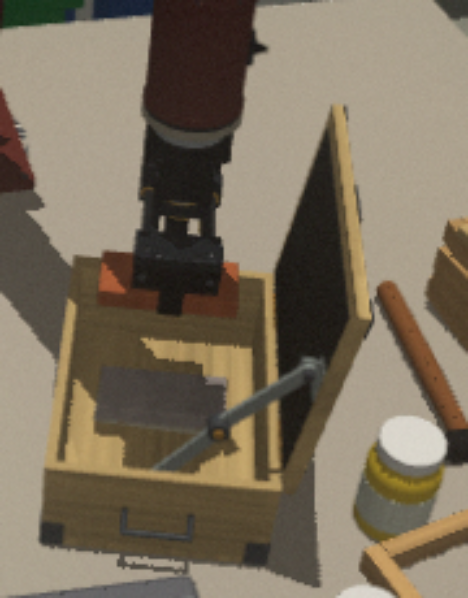

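View pics/top2.png

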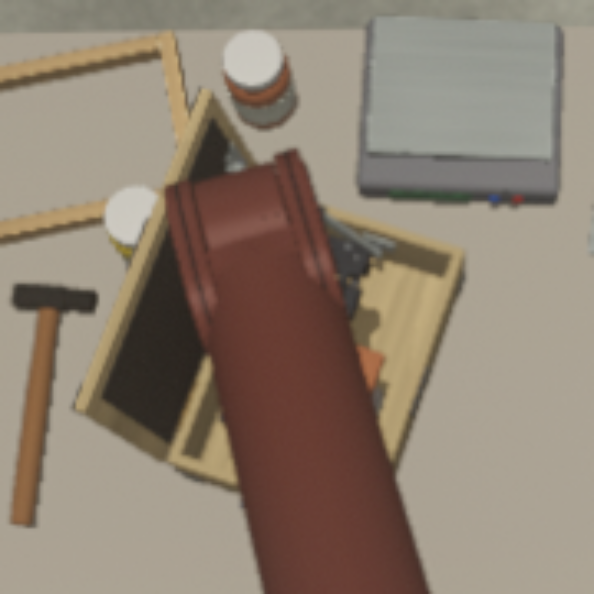

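```bash
python3 -m pendant '{"hand":[1,1,1,1,1,1,1,1,1,1],"xyz":[[-3,0,8],[0,15,0],[0,25,0],[0,25,0],[0,20,0],[0,15,0],[0,10,0],[0,8,0],[0,0,0],[0,0,0]],"turn":[0,0,0,0,0,0,0,0,0,0]}'; python3 - <<'E'
from h import *
togo([525.3,157,45],-18.9)
im,d=eyes.read_camera("scene"); cv2.imwrite(f"pics/s3.png",cv2.resize(im[180:330,270:420],None,fx=4,fy=4,interpolation=cv2.INTER_CUBIC))
E
```

```text
time_s: 9.35
eef_pos: [526.7, 159.7, 63.2]
orientation: [-1.555, 0.258, -0.26]
force: [0.7, 0.2, -4.4]
width: 0.685
tcp [526.7 159.7  63.2] psi -18.91 shift [-0.4 18.2 -3. ] turn -0.0 tilt [ 8.e-04  4.e-04 -1.e+00]
```

View pics/s3.png

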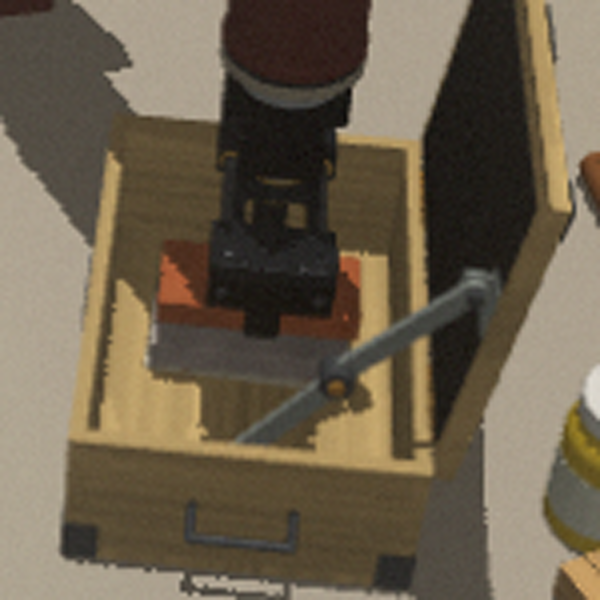

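```bash
python3 -m pendant '{"hand":[1,1,1,1,1,1,1,1,1,1],"xyz":[[0,0,-4],[0,5,0],[0,5,0],[0,3,0],[0,2,0],[0,1,0],[0,1,0],[0,0,0],[0,0,0],[0,0,0]],"turn":[0,0,0,0,0,0,0,0,0,0]}'; python3 -c "
from h import *
togo([525.3,157,42],-18.9)"
```

```text
time_s: 10.4
eef_pos: [524.9, 155.8, 45.7]
orientation: [-1.555, 0.259, -0.259]
force: [-0.2, 0.3, -4.2]
width: 0.686
tcp [524.9 155.8  45.7] psi -18.91 shift [-0.   3.7  1.3] turn -0.0 tilt [ 2.e-04  1.e-04 -1.e+00]
```

Now small steps to contact.

```bash
python3 -m pendant '{"hand":[1,1,1,1,1,1,1,1,1,1],"xyz":[[0,1,0],[0,1,0],[0,1,0],[0,0.5,0],[0,0.5,0],[0,0,0],[0,0,0],[0,0,0],[0,0,0],[0,0,0]],"turn":[0,0,0,0,0,0,0,0,0,0]}'; python3 -m pendant '{"hand":[1,1,1,1,1,1,1,1,1,1],"xyz":[[0,0.5,0],[0,0.5,0],[0,0.5,0],[0,0,0],[0,0,0],[0,0,0],[0,0,0],[0,0,0],[0,0,0],[0,0,0]],"turn":[0,0,0,0,0,0,0,0,0,0]}'
```

```text
time_s: 11.4
eef_pos: [524.9, 155.7, 41.6]
orientation: [-1.555, 0.259, -0.259]
force: [-0.3, 0.4, -2.7]
width: 0.685
time_s: 12.4
eef_pos: [524.9, 155.8, 40.8]
orientation: [-1.555, 0.259, -0.259]
force: [-3.5, -1.1, 6.8]
width: 0.686
```

```bash
python3 -m pendant '{"hand":[0.2,0.1,0,-0.2,-0.4,-0.4,-0.4,-0.4,-0.4,-0.4],"xyz":[[0,0,0],[0,0,0],[0,0,0],[0,0,0],[0,0,0],[0,0,0],[0,-4,0],[0,-15,0],[0,-30,0],[0,-40,0]],"turn":[0,0,0,0,0,0,0,0,0,0]}'; python3 -m pendant '{"hand":[-0.4,-0.4,0,1,1,1,1,1,1,1],"xyz":[[0,-40,0],[0,-40,0],[0,-40,0],[0,-40,-20],[0,0,-45],[0,0,-45],[0,0,-40],[0,0,0],[0,0,0],[0,0,0]],"turn":[0,0,0,0,0,0,0,0,0,0]}'; python3 - <<'E'
from h import *
for n in("scene","top"):
    im,d=eyes.read_camera(n); np.save(n+"4.npy",d); cv2.imwrite(f"pics/{n}4full.png",im)
    cv2.imwrite(f"pics/{n}4.png",cv2.resize(im[180:330,270:420] if n=="scene" else im[110:260,160:310],None,fx=4,fy=4,interpolation=cv2.INTER_CUBIC))
E
```

```text
time_s: 13.4
eef_pos: [524.0, 155.3, 129.9]
orientation: [-1.557, 0.26, -0.258]
force: [1.1, 0.5, 1.2]
width: 0.696
time_s: 14.4
eef_pos: [476.4, 14.7, 289.7]
orientation: [-1.555, 0.258, -0.259]
force: [0.4, 0.5, -0.2]
width: 0.061
```

View pics/scene4.png

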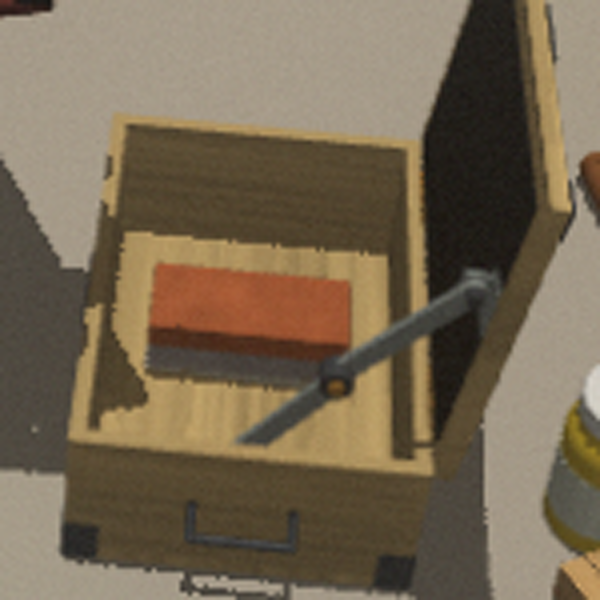

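View pics/top4.png

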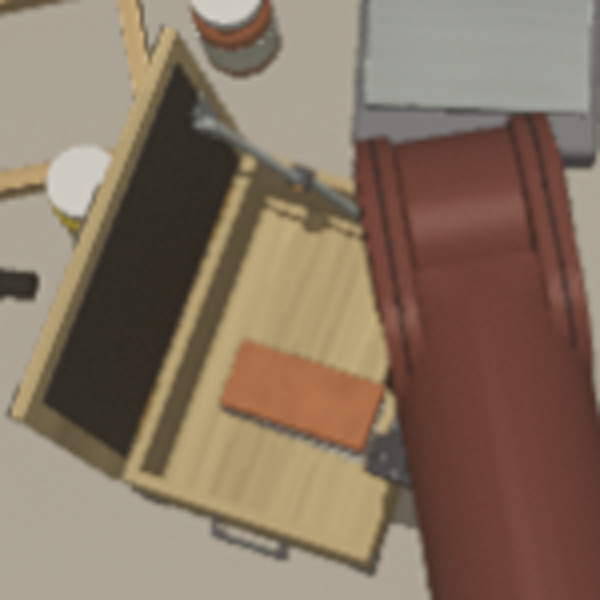

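```bash
python3 - <<'E'
from h import *
C=np.array([553.1,145.5]);yaw=np.deg2rad(71.1);ex=np.array([np.cos(yaw),np.sin(yaw),0]);ey=np.array([-ex[1],ex[0],0])
def ray(n,uv):
    a=onplane(n,[uv],0)[0]; b=onplane(n,[uv],300)[0]; return a,(b-a)/np.linalg.norm(b-a)
a,u=ray("scene",(354.2,274.8)); b,v=ray("top",(235.5,154.5))
A=np.c_[u,-v]; s=np.linalg.lstsq(A,b-a,rcond=None)[0]; p,q=a+u*s[0],b+v*s[1]
m=(p+q)/2; print(p,q,m); d=m-np.r_[C,0]; print("box frame",d@ex,d@ey,m[2])
for x,y in((53,-124),(53,-132)):
  K=np.r_[C,0]+53*ex+y*ey+np.r_[0,0,150]; print(K,proj("scene",[K]),proj("top",[K]))
# linkage kinematics
from scipy.optimize import brentq
L=np.array([-8.,71.]); H=np.array([105.,105.])
def st(th):
    ph=.13-th; U=H+120*np.array([np.sin(ph),np.cos(ph)]); D=U-L; dd=np.hypot(*D); half=np.arccos(min(1,dd/200))
    M=(U+L)/2; n=np.array([D[1],-D[0]])/dd; k=M+n*100*np.sin(half)*(-1 if th==0 else 1); return U,k,2*half+.1
for th in(0,.02,.05,.1,.2,.3,.5,.8,1.2,1.7):
    U,k,kn=st(th); ph=.13-th; E=H+215*np.array([np.sin(ph),np.cos(ph)])+12*np.array([np.cos(ph),-np.sin(ph)]); print(th,k.round(1),"knee",round(kn,2),"U",U.round(0),"edge outer",E.round(1))
togo(np.r_[C,0]+30*ex-124*ey+np.r_[0,0,200],-18.9)
E
```

```text
[683.18141538 148.68487292 146.3840824 ] [682.43456924 145.78996703 145.83352562] [682.80799231 147.23741998 146.10880401]
box frame 43.65842559186234 -122.15205185320106 146.10880401136768
[687.58220766 155.47676416 150.        ] [[357.84553278 274.66697639]] [[232.4428845  152.60614877]]
[695.15089053 152.88542482 150.        ] [[357.83949606 277.25001711]] [[233.27248464 150.40504774]]
0 [ 53.1 150.1] knee 0.18 U [121. 224.] edge outer [144.8 316.6]
0.02 [ 64.4 139.9] knee 0.34 U [118. 224.] edge outer [140.5 317.4]
0.05 [ 67.8 136.2] knee 0.47 U [115. 225.] edge outer [134.1 318.4]
0.1 [ 71.  132.3] knee 0.63 U [109. 225.] edge outer [123.4 319.5]
0.2 [ 74.8 127.1] knee 0.85 U [ 97. 225.] edge outer [101.9 320.3]
0.3 [ 77.1 123.6] knee 1.04 U [ 85. 223.] edge outer [ 80.5 318.9]
0.5 [ 80.  118.6] knee 1.36 U [ 62. 217.] edge outer [ 38.4 309.8]
0.8 [ 82.5 113.6] knee 1.78 U [ 30. 199.] edge outer [-19.1 281. ]
1.2 [ 84.4 109.3] knee 2.29 U [ -0. 163.] edge outer [-77.8 218.8]
1.7 [ 85.  107.9] knee 2.89 U [-15. 105.] edge outer [-110.   117.2]
tcp [476.4  14.9 289.2] psi -18.81 shift [154.5  89.1 178.2] turn 0.001 tilt [-1.e-04 -3.e-04 -1.e+00]
```

```bash
python3 -m pendant '{"hand":[1,1,1,1,1,1,1,1,1,1],"xyz":[[20,0,0],[40,0,10],[40,0,15],[30,0,35],[15,0,40],[7,0,40],[0,0,35],[0,5,15],[0,20,0],[0,40,0]],"turn":[0,0,0,0,0,0,0,0,0,0]}'; cat >> h.py <<'E'
C=np.array([553.1,145.5,0]);yaw=np.deg2rad(71.1);ex=np.array([np.cos(yaw),np.sin(yaw),0]);ey=np.array([-ex[1],ex[0],0])
def box(): 
    p,_=tool(); d=p-C; s=sense(); f=np.array(s["force"]); print("box xyz",(d@ex).round(1),(d@ey).round(1),p[2].round(1),"F box",(f@ex).round(1),(f@ey).round(1),f[2].round(1),"t",s["time_s"],"w",round(s["width"],3))
E
python3 - <<'E'
from h import *
box(); togo(C+42*ex-122*ey+np.r_[0,0,175],-18.9)
im,d=eyes.read_camera("scene"); cv2.imwrite("pics/k1.png",cv2.resize(im[150:300,300:450],None,fx=4,fy=4,interpolation=cv2.INTER_CUBIC))
E
```

```text
time_s: 15.5
eef_pos: [683.2, 145.3, 225.4]
orientation: [-1.554, 0.254, -0.261]
force: [1.3, 0.1, -0.2]
width: 0.008
box xyz 42.0 -123.1 225.4 F box 0.5 -1.2 -0.2 t 15.5 w 0.008
tcp [683.2 145.3 225.4] psi -18.81 shift [-1.3 50.4 -0.1] turn 0.002 tilt [ 4.3e-03  3.0e-04 -1.0e+00]
```

View pics/k1.png

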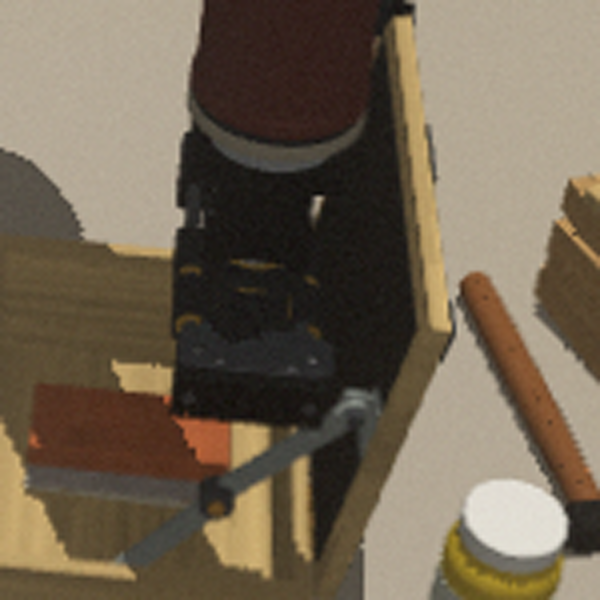

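```bash
python3 -m pendant '{"hand":[1,1,1,1,1,1,1,1,1,1],"xyz":[[-1,15,0],[0,20,0],[0,12,0],[0,5,0],[0,3,0],[0,2,0],[0,2,0],[0,0,0],[0,0,0],[0,0,0]],"turn":[0,0,0,0,0,0,0,0,0,0]}'; python3 -c "
from h import *
box()"; python3 -m pendant '{"hand":[1,1,1,1,1,1,1,1,1,1],"xyz":[[0,2,0],[0,2,0],[0,2,0],[0,1,0],[0,1,0],[0,0,0],[0,0,0],[0,0,0],[0,0,0],[0,0,0]],"turn":[0,0,0,0,0,0,0,0,0,0]}'; python3 -c "
from h import *
box()"
```

```text
time_s: 16.55
eef_pos: [681.4, 144.3, 167.1]
orientation: [-1.554, 0.258, -0.261]
force: [-2.2, -1.0, 7.1]
width: 0.006
box xyz 40.4 -121.8 167.1 F box -1.7 1.7 7.1 t 16.55 w 0.006
time_s: 17.55
eef_pos: [682.0, 144.7, 160.0]
orientation: [-1.553, 0.256, -0.262]
force: [-2.6, -0.5, 11.3]
width: 0.006
box xyz 41.0 -122.2 160.0 F box -1.3 2.3 11.3 t 17.55 w 0.006
```

```bash
python3 -m pendant '{"hand":[1,1,1,1,1,1,1,1,1,1],"xyz":[[0,1.5,1],[0,1.5,1],[0,1.5,1],[0,1.5,1],[0,1.5,1],[0,0,0],[0,0,0],[0,0,0],[0,0,0],[0,0,0]],"turn":[0,0,0,0,0,0,0,0,0,0]}'; python3 -c "
from h import *
box()
im,d=eyes.read_camera('scene'); cv2.imwrite('pics/k2.png',cv2.resize(im[150:300,300:450],None,fx=4,fy=4,interpolation=cv2.INTER_CUBIC))"
```

```text
time_s: 18.55
eef_pos: [683.5, 149.2, 152.7]
orientation: [-1.553, 0.257, -0.262]
force: [-2.9, -1.4, 10.8]
width: 0.004
box xyz 45.8 -122.2 152.7 F box -2.2 2.3 10.8 t 18.55 w 0.004
```

View pics/k2.png

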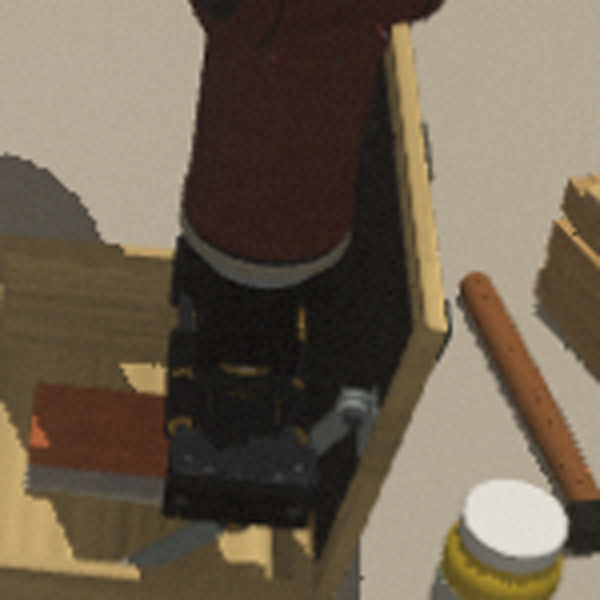

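```bash
python3 - <<'E'
from h import *
for n in("scene","top"):
    im,d=eyes.read_camera(n);P=cloud(n,d)-C; b=np.stack([P@ex,P@ey,P[...,2]],-1)
    for z0 in range(200,520,20):
        s=(abs(b[...,2]-z0)<10)&(abs(b[...,1]+122)<115)&(b[...,0]>0)&(b[...,0]<200)&(d>0)
        dark=s
        x=b[dark][:,0]; h=np.histogram(x,bins=range(0,201,10))[0]; print(n,z0,h)
E
```

```text
scene 200 [  0   0   0   0   0   0   0   0   1  25  11 111  20   0   0   0   0   0
   0   0]
scene 220 [ 11  19  16  15  12  10  12  14   3  13  38 131  31   0   0   0   0   0
   0   0]
scene 240 [ 67 179  31  74  74  73  50  77  46   0  10 127  47   4   0   0   0   0
   0   0]
scene 260 [ 31 105 161 116 115 110 151  79  16   0   0  35 127  19   0   0   0   0
   0   0]
scene 280 [  0   0  48  32  36  37  38   8   0   0   0   0 174  23   0   0   0   0
   0   0]
scene 300 [  0   0  26  23  19  21  24   0   0   0   0   0 200  38   7   0   0   0
   0   0]
scene 320 [ 18  36  24  17  19  21  19  24   8   0   0   0  59 209  40   0   0   0
   0   0]
scene 340 [ 5 23 24 29 27 28 21 14  1  0  0  0  0  0  0  0  0  0  0  0]
scene 360 [47 46 44 43 45 40 39 35 23  0  0  0  0  0  0  0  0  0  0  0]
scene 380 [37 47 47 49 45 41 42 34 17  0  0  0  0  0  0  0  0  0  0  0]
scene 400 [32 47 45 43 44 45 41 38 17  0  0  0  0  0  0  0  0  0  0  0]
scene 420 [35 48 49 45 48 45 42 37 38 13  0  0  0  0  0  0  0  0  0  0]
scene 440 [34 53 49 52 45 46 45 40 20  0  0  0  0  0  0  0  0  0  0  0]
scene 460 [34 46 
[... 439 characters left out ...]
  0  0  0  0  0  0]
top 280 [ 0  1  0  0  0  0  0  0  0  0  0  0 56  0  0  0  0  0  0  0]
top 300 [ 0  0  0  0  0  0  0  0  0  0  0  0 98  2  0  0  0  0  0  0]
top 320 [  3   0   0   0   0   0   0   0   0   0   0   0  33 125  19   0   0   0
   0   0]
top 340 [0 0 0 0 0 0 0 0 0 0 0 0 0 0 0 0 0 0 0 0]
top 360 [4 0 0 0 0 0 0 0 0 0 0 0 0 0 0 0 0 0 0 0]
top 380 [1 0 0 0 0 0 0 0 0 0 0 0 0 0 0 0 0 0 0 0]
top 400 [0 0 0 0 0 0 0 0 0 0 0 0 0 0 0 0 0 0 0 0]
top 420 [0 0 0 0 0 0 0 0 0 0 0 0 0 0 0 0 0 0 0 0]
top 440 [0 0 0 0 0 0 0 0 0 0 0 0 0 0 0 0 0 0 0 0]
top 460 [0 0 0 0 0 0 0 0 0 0 0 0 0 0 0 0 0 0 0 0]
top 480 [0 0 0 0 0 0 0 0 0 0 0 0 0 0 0 0 0 0 0 0]
top 500 [4 0 0 0 0 0 0 0 0 0 0 0 0 0 0 0 0 0 0 0]
```

```bash
python3 -m pendant '{"hand":[1,1,1,1,1,1,1,1,1,1],"xyz":[[0,1.5,0.5],[0,1.5,0.5],[0,1.5,0.5],[0,1.5,0],[0,1.5,0],[0,0,0],[0,0,0],[0,0,0],[0,0,0],[0,0,0]],"turn":[0,0,0,0,0,0,0,0,0,0]}'; python3 -c "
from h import *
box()"; python3 -m pendant '{"hand":[1,1,1,1,1,1,1,1,1,1],"xyz":[[0,1.5,0],[0,1.5,0],[0,1.5,0],[0,1.5,0],[0,0,0],[0,0,0],[0,0,0],[0,0,0],[0,0,0],[0,0,0]],"turn":[0,0,0,0,0,0,0,0,0,0]}'; cat >> h.py <<'E'
def lid():
    for n in("scene","top"):
        im,d=eyes.read_camera(n);P=cloud(n,d)-C; b=np.stack([P@ex,P@ey,P[...,2]],-1)
        dark=(im.max(-1)<75)&(d>0)&(b[...,2]>120)&(b[...,2]<320)&(abs(b[...,1]-60)<80)&(b[...,0]>20)&(b[...,0]<160)
        q=b[dark]; a=np.arctan2(q[:,0]-105,q[:,2]-105)
        if len(q)>30: print(n,len(q),"theta~",(.13-np.median(a)).round(3))
    return im
E
python3 -c "
from h import *
box();lid()
im,d=eyes.read_camera('scene'); cv2.imwrite('pics/k3.png',cv2.resize(im[150:300,300:450],None,fx=4,fy=4,interpolation=cv2.INTER_CUBIC))"
```

```text
time_s: 19.7
eef_pos: [684.6, 152.0, 146.3]
orientation: [-1.551, 0.255, -0.262]
force: [-3.2, 0.8, 18.6]
width: 0.006
box xyz 48.8 -122.3 146.3 F box -0.3 3.3 18.6 t 19.7 w 0.006
time_s: 20.7
eef_pos: [685.2, 153.4, 141.2]
orientation: [-1.549, 0.253, -0.262]
force: [-4.1, 3.7, 20.8]
width: 0.005
box xyz 50.2 -122.4 141.2 F box 2.1 5.1 20.8 t 20.7 w 0.005
scene 94 theta~ 0.116
top 761 theta~ 0.112
```

View pics/k3.png

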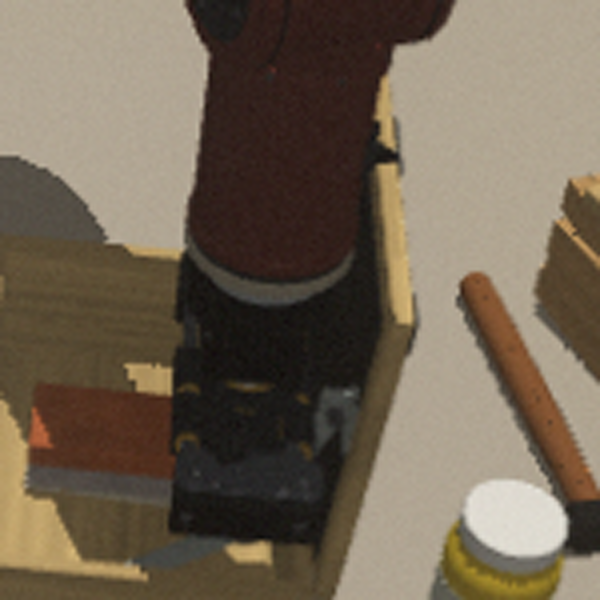

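```bash
python3 - <<'E'
from h import *
im=cv2.imread("pics/top0.png"); d=np.load("top0.npy"); P=cloud("top",d)-C; b=np.stack([P@ex,P@ey,P[...,2]],-1)
dark=(im.max(-1)<75)&(d>0)&(b[...,2]>120)&(b[...,2]<320)&(abs(b[...,1]-60)<80)&(b[...,0]>20)&(b[...,0]<160)
q=b[dark]; print(len(q),.13-np.median(np.arctan2(q[:,0]-105,q[:,2]-105)))
E
python3 -m pendant '{"hand":[1,1,1,1,1,1,1,1,1,1],"xyz":[[0,-3,-5],[0,-10,-15],[0,-20,-25],[0,-30,-30],[0,-40,-20],[0,-45,0],[0,-45,0],[0,-45,0],[0,-30,0],[0,0,0]],"turn":[0,0,0,0,0,0,0,0,0,0]}'
python3 - <<'E'
from h import *
box(); lid()
togo(C+180*ex+50*ey+np.r_[0,0,380],-18.9);print(sense()["joint_positions"].round(2))
for n in("scene","top"):
    im,d=eyes.read_camera(n); cv2.imwrite(f'pics/{n}5.png',cv2.resize(im[150:300,280:430] if n=="scene" else im[90:240,150:300],None,fx=4,fy=4,interpolation=cv2.INTER_CUBIC))
E
```

```text
1234 0.024776382608138997
time_s: 21.85
eef_pos: [652.6, 58.7, 409.7]
orientation: [-1.553, 0.255, -0.266]
force: [-0.3, -0.2, 0.2]
width: 0.005
box xyz -49.9 -122.3 409.7 F box -0.2 0.2 0.2 t 21.85 w 0.005
scene 754 theta~ 0.106
top 950 theta~ 0.115
tcp [651.9  59.3 404.9] psi -19.01 shift [-171.8   24.7  229.2] turn -0.002 tilt [ 1.2e-03 -2.0e-04 -1.0e+00]
[-0.59  0.36  0.63  1.14 -0.21  1.71 -0.34]
```

View pics/scene5.png

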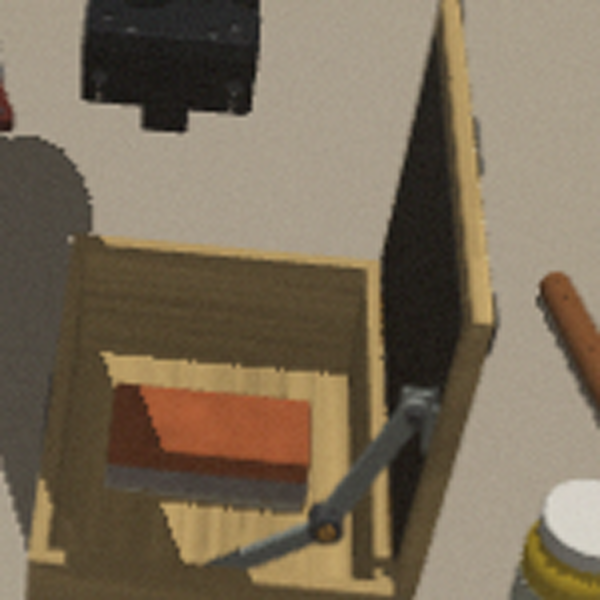

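View pics/top5.png

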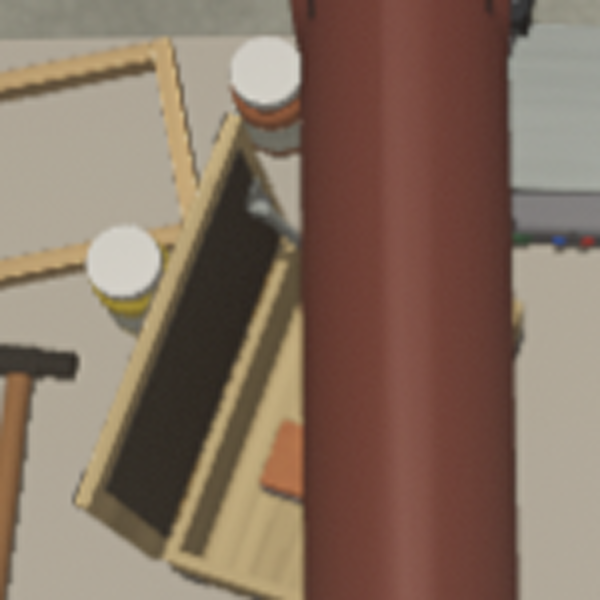

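```bash
python3 -m pendant '{"hand":[1,1,1,1,1,1,1,1,1,1],"xyz":[[-15,0,25],[-25,0,45],[-25,0,45],[-25,0,45],[-22,0,40],[-10,0,15],[0,25,0],[0,45,0],[0,40,0],[0,10,0]],"turn":[0,0,0,0,0,0,0,0,0,0]}'
python3 - <<'E'
from h import *
box();lid()
prev=None
for i,th in enumerate(np.arange(0.09,1.80,0.03)):
    ph=.13-th; c=np.array([105,105])+195*np.array([np.sin(ph),np.cos(ph)])+12*np.array([np.cos(ph),-np.sin(ph)])+[9.5,0]
    if prev is not None and i%5==0: print(round(th,2),c.round(1),"row5 shift",((c-prev)/5).round(1))
    if i%5==0: prev=c
E
```

```text
time_s: 23.05
eef_pos: [604.7, 298.0, 278.3]
orientation: [-1.561, 0.265, -0.255]
force: [-0.1, 0.7, -0.4]
width: 0.002
box xyz 161.0 0.6 278.3 F box 0.7 0.3 -0.4 t 23.05 w 0.002
scene 799 theta~ 0.106
top 454 theta~ 0.119
0.24 [105.  300.1] row5 shift [-5.9  0.2]
0.39 [ 76.  296.5] row5 shift [-5.8 -0.7]
0.54 [ 47.8 288.6] row5 shift [-5.6 -1.6]
0.69 [ 21.1 276.6] row5 shift [-5.3 -2.4]
0.84 [ -3.5 260.7] row5 shift [-4.9 -3.2]
0.99 [-25.5 241.3] row5 shift [-4.4 -3.9]
1.14 [-44.2 218.9] row5 shift [-3.8 -4.5]
1.29 [-59.5 193.9] row5 shift [-3. -5.]
1.44 [-70.8 166.9] row5 shift [-2.3 -5.4]
1.59 [-78.  138.5] row5 shift [-1.4 -5.7]
1.74 [-80.8 109.3] row5 shift [-0.6 -5.8]
```

```bash
python3 -m pendant '{"hand":[1,1,1,1,1,1,1,1,1,1],"xyz":[[0,-10,-5],[0,-6,-7],[0,-4,-6],[0,0,-6],[0,0,-6],[0,0,-6],[0,0,-5],[0,0,-5],[0,0,-5],[0,0,-5]],"turn":[0,0,0,0,0,0,0,0,0,0]}'
python3 - <<'E'
from h import *
box();lid()
im,d=eyes.read_camera("scene"); cv2.imwrite('pics/l1.png',cv2.resize(im[110:310,270:450],None,fx=3,fy=3,interpolation=cv2.INTER_CUBIC))
E
```

```text
time_s: 24.15
eef_pos: [589.8, 248.3, 305.8]
orientation: [-1.551, 0.255, -0.26]
force: [3.3, 7.2, 5.1]
width: 0.01
box xyz 109.2 -1.4 305.8 F box 7.9 -0.8 5.1 t 24.15 w 0.01
scene 355 theta~ 0.237
```

View pics/l1.png

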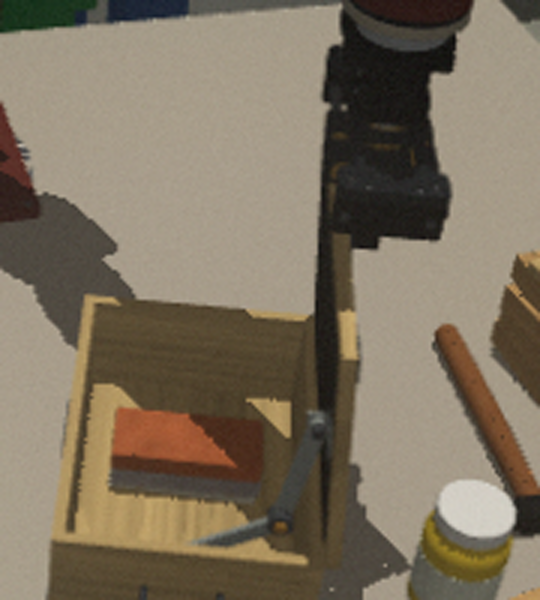

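```bash
python3 -m pendant '{"hand":[1,1,1,1,1,1,1,1,1,1],"xyz":[[0,2,-6],[0,2,-6],[0,2,-6],[0,1.5,-6],[0,1.5,-6],[0,1.5,-6],[0,1.6,-6],[0,1.6,-6],[0,1.6,-6],[0,1.6,-6]],"turn":[0,0,0,0,0,0,0,0,0,0]}'
python3 -c "
from h import *
box();lid()"
python3 -m pendant '{"hand":[1,1,1,1,1,1,1,1,1,1],"xyz":[[0,2.4,-5.4],[0,2.4,-5.4],[0,2.4,-5.4],[0,2.4,-5.4],[0,2.4,-5.4],[0,3.2,-5],[0,3.2,-5],[0,3.2,-5],[0,3.2,-5],[0,3.2,-5]],"turn":[0,0,0,0,0,0,0,0,0,0]}'
python3 - <<'E'
from h import *
box();lid()
im,d=eyes.read_camera("scene"); cv2.imwrite('pics/l2.png',cv2.resize(im[110:310,270:450],None,fx=3,fy=3,interpolation=cv2.INTER_CUBIC))
E
```

```text
time_s: 25.3
eef_pos: [569.6, 190.5, 287.7]
orientation: [-1.553, 0.257, -0.259]
force: [2.2, 4.5, 1.8]
width: 0.003
box xyz 47.9 -1.0 287.7 F box 5.0 -0.7 1.8 t 25.3 w 0.003
scene 175 theta~ 0.459
time_s: 26.4
eef_pos: [552.4, 140.4, 258.7]
orientation: [-1.555, 0.259, -0.259]
force: [2.6, 5.1, -1.0]
width: 0.007
box xyz -5.0 -1.0 258.7 F box 5.6 -0.8 -1.0 t 26.4 w 0.007
scene 38 theta~ 0.776
```

View pics/l2.png

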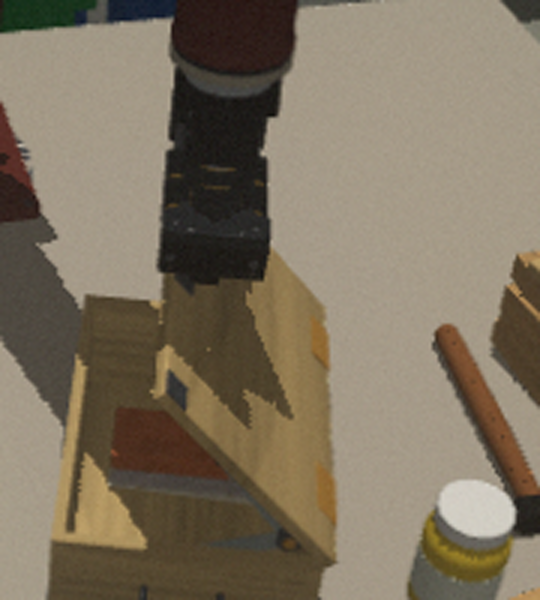

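```bash
python3 -m pendant '{"hand":[1,1,1,1,1,1,1,1,1,1],"xyz":[[0,3.9,-4.4],[0,3.9,-4.4],[0,3.9,-4.4],[0,3.9,-4.4],[0,3.9,-4.4],[0,4.5,-3.8],[0,4.5,-3.8],[0,4.5,-3.8],[0,4.5,-3.8],[0,4.5,-3.8]],"turn":[0,0,0,0,0,0,0,0,0,0]}'
python3 -c "
from h import *
box()"
python3 -m pendant '{"hand":[1,1,1,1,1,1,1,1,1,1],"xyz":[[0,5,-3],[0,5,-3],[0,5,-3],[0,5,-3],[0,5,-3],[0,5,-2.2],[0,5,-2.2],[0,5,-2.2],[0,5,-2.2],[0,5,-2]],"turn":[0,0,0,0,0,0,0,0,0,0]}'
python3 - <<'E'
from h import *
box()
im,d=eyes.read_camera("scene"); cv2.imwrite('pics/l3.png',cv2.resize(im[130:330,270:450],None,fx=3,fy=3,interpolation=cv2.INTER_CUBIC))
E
```

```text
time_s: 27.55
eef_pos: [539.2, 101.6, 216.7]
orientation: [-1.555, 0.259, -0.259]
force: [1.5, 2.9, 2.6]
width: 0.004
box xyz -46.1 -1.1 216.7 F box 3.2 -0.5 2.6 t 27.55 w 0.004
time_s: 28.55
eef_pos: [531.0, 77.3, 166.8]
orientation: [-1.555, 0.259, -0.259]
force: [0.8, 3.6, 2.0]
width: 0.006
box xyz -71.7 -1.2 166.8 F box 3.7 0.5 2.0 t 28.55 w 0.006
```

View pics/l3.png

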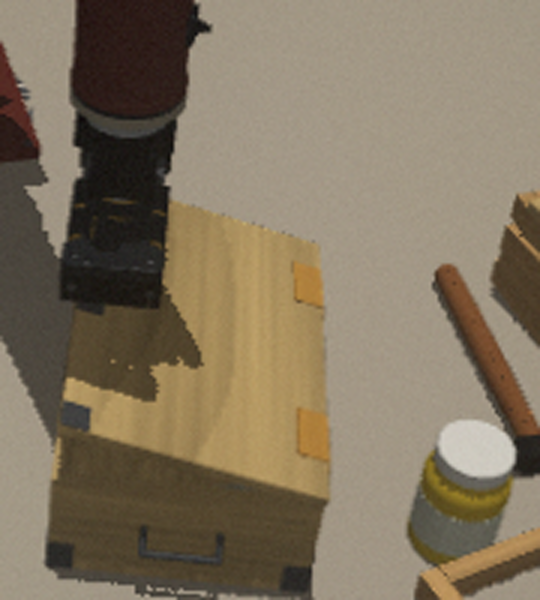

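```bash
python3 -m pendant '{"hand":[1,1,1,1,1,1,1,1,1,1],"xyz":[[0,5,-1.4],[0,5,-1.4],[0,5,-1.4],[0,5,-1.2],[0,5,-1],[0,5,-0.5],[0,4,0],[0,4,0],[0,3,0],[0,2,0]],"turn":[0,0,0,0,0,0,0,0,0,0]}'
python3 -c "
from h import *
box()"
python3 -m pendant '{"hand":[1,1,1,1,1,1,1,1,1,1],"xyz":[[0,1.5,0],[0,1.5,0],[0,1,0],[0,1,0],[0,1,0],[0,0.5,0],[0,0.5,0],[0,0,0],[0,0,0],[0,0,0]],"turn":[0,0,0,0,0,0,0,0,0,0]}'
python3 -c "
from h import *
box()"
```

```text
time_s: 29.6
eef_pos: [528.8, 70.6, 123.9]
orientation: [-1.556, 0.259, -0.259]
force: [0.1, -2.1, 3.7]
width: 0.008
box xyz -78.7 -1.3 123.9 F box -1.9 -0.8 3.7 t 29.6 w 0.008
time_s: 30.6
eef_pos: [528.8, 70.8, 117.5]
orientation: [-1.555, 0.259, -0.259]
force: [-0.7, -3.2, 5.5]
width: 0.006
box xyz -78.5 -1.2 117.5 F box -3.3 -0.4 5.5 t 30.6 w 0.006
```

Almost at the 117 mm closing height; press gently until the force rises.

```bash
python3 -m pendant '{"hand":[1,1,1,1,1,1,1,1,1,1],"xyz":[[0,0.5,0],[0,0.5,0],[0,0.5,0],[0,0.5,0],[0,0,0],[0,0,0],[0,0,0],[0,0,0],[0,0,0],[0,0,0]],"turn":[0,0,0,0,0,0,0,0,0,0]}'
python3 -c "
from h import *
box()"
```

```text
time_s: 31.6
eef_pos: [528.8, 70.8, 117.3]
orientation: [-1.554, 0.259, -0.259]
force: [-10.2, -4.9, 27.4]
width: 0.005
box xyz -78.5 -1.2 117.3 F box -8.0 8.1 27.4 t 31.6 w 0.005
```

```bash
python3 -m pendant '{"hand":[1,1,1,1,1,1,1,1,1,1],"xyz":[[0,-2,0],[0,-5,0],[0,-15,0],[0,-30,0],[0,-40,0],[0,-40,-20],[0,-30,-40],[0,0,-45],[0,0,-45],[0,0,-45]],"turn":[0,0,0,0,0,0,0,0,0,0]}'
python3 -m pendant '{"hand":[1,1,1,1,1,1,1,1,1,1],"xyz":[[0,0,-45],[0,0,-40],[0,0,-20],[0,0,0],[0,0,0],[0,0,0],[0,0,0],[0,0,0],[0,0,0],[0,0,0]],"turn":[0,0,0,0,0,0,0,0,0,0]}'
python3 - <<'E'
from h import *
box()
for n in("scene","top"):
    im,d=eyes.read_camera(n); cv2.imwrite(f'pics/{n}9.png',im); P=cloud(n,d)-C; b=np.stack([P@ex,P@ey,P[...,2]],-1)
    for x0 in(-90,-50,0,50,90):
        s=(abs(b[...,0]-x0)<12)&(abs(b[...,1])<130)&(b[...,2]>80)&(b[...,2]<160); print(n,x0,s.sum(),np.median(b[s][:,2]).round(1) if s.any() else None)
    old=cv2.imread(f"pics/{n}0.png"); df=cv2.absdiff(im,old).max(-1); v=im.copy(); v[df>50]=(255,0,255)
    cv2.imwrite(f"pics/{n}d.png",v)
E
```

```text
time_s: 32.6
eef_pos: [464.8, -114.7, 277.3]
orientation: [-1.555, 0.258, -0.259]
force: [0.8, -0.6, 0.1]
width: 0.006
time_s: 33.6
eef_pos: [431.6, -212.7, 277.2]
orientation: [-1.555, 0.259, -0.259]
force: [-0.4, 1.1, 1.0]
width: 0.006
box xyz -378.3 -1.1 277.2 F box 0.9 0.7 1.0 t 33.6 w 0.006
scene -90 679 115.7
scene -50 692 115.5
scene 0 692 115.2
scene 50 678 115.1
scene 90 701 115.8
top -90 573 118.0
top -50 571 117.8
top 0 561 117.8
top 50 557 117.8
top 90 553 118.2
```

View pics/scene9.png

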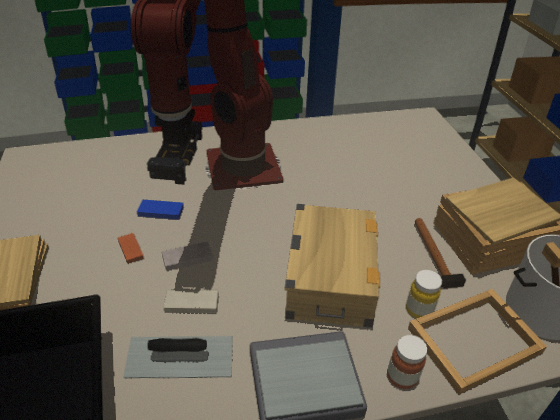

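View pics/scened.png

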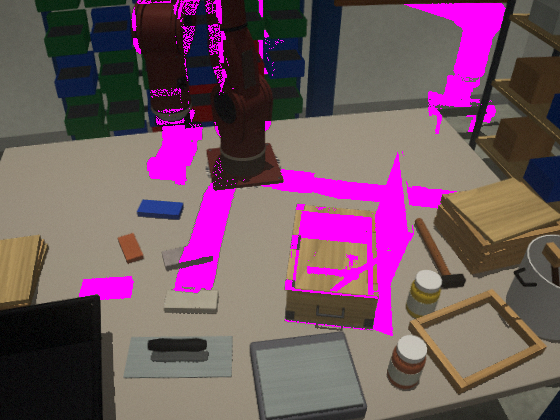

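The lid is flat and level at about 117 mm in both views. The before/after difference shows only the box, the missing red slab, the arm and shadows, so nothing else has moved. I'm handing the job in.

```bash
python3 -c "
from plant import order; print(order.close_job())"
```

```text
the job is handed in; nothing more can be done
None
```

The brick-red slab is in the curing box on the pile, the stay is broken at its knee, and the lid is fully shut. I handed the job in at about 33.7 s of the 72 s allowed.

- **Slab:** I took the larger red slab, at (404, 220) in the top picture. I lowered it in small steps until the wrist force showed contact with the pile, then released it. Both cameras then showed it lying flat and in line with the pile, judged by eye. I couldn't see it again once the lid was shut.
- **Stay:** I pushed the knee down and back with about 20 N at most. That drew the lid forward by about 0.09 rad, with the knee well past straight.
- **Lid:** I pushed it round gently from behind with forces below about 10 N. A final press of about 27 N met a hard stop at 117.3 mm. With the arm clear, the lid's top read level from front to back at 115–116 mm in the scene camera and 118 mm in the top camera; 117 mm is expected when shut.
- **Everything else on the bench:** the before/after comparison in the scene view showed only the box, the slab's old place, the arm and shadows changed. I didn't look at the same comparison for the top view.

The two cameras disagreed by about 4–6 mm in horizontal position throughout. I used their average, and the slab placing and the knee push both worked with it.

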